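# Seat the collimator barrel in the lamp house port

### The arm

A 7-joint arm with a two-finger parallel gripper is mounted at the origin on the work surface. World frame = base frame: x ahead of the robot, y to its left, z up, the work surface at z = 0. Lengths are in m, angles in degrees, forces in N, time in s.
With the tool pointing down it reaches from about 0.425 to 0.875 m from the base axis. Payload 4.7 kg.
Tool frame: the origin (TCP) lies at the very end of the fingers, on their centre line; the grasp point (between the pads) lies env.tcp_to_grasp behind it (env.tcp_to_grasp is the distance from the TCP to the grasp point, in m); z points along the fingers, x is the direction in which the jaws open and shut, and the axes are right-handed (so a half turn about z gives the same grasp; the last joint's range is limited). The gripper opens to 87 mm and grips with 3 to 60 N. Pads are 19 mm wide; open, the fingers measure 117 mm over their backs; the gripper's body (75 mm by 190 mm) begins 51 mm behind the grasp point.
Start: joints at [69.735, 18.392, -4.016, 83.108, 1.295, 78.541, -3.26], TCP at [0.234, -0.607, 0.223] pointing down, gripper open.
Joint ranges: [-163.93, 163.93], [-17.29, 119.83], [-79.2, 71.16], [3.27, 140.29], [-89.18, 269.18], [5.43, 117.66], [-154.24, 154.24]. Speed limits (degrees/s): [147.25, 147.25, 180, 180, 180, 180, 180].

### API

Orientations are given as [roll, pitch, yaw] about the fixed x, y, z axes, in that order (R = Rz(yaw) Ry(pitch) Rx(roll)).
In Python, from cell import env gives the robot as it stands. The module is installed in compiled form; this text tells all that it offers.
- The arm moves only by the tool send_rows, never from a script. Its argument "steps" is a list of rows, each a list of 3 entries, a list of its own where there are three numbers: the shift along the tool's x, y, z in m, then the turn, a rotation vector about the tool's x, y, z in rad, then the finger opening in m, from 0 to 0.087. A call has exactly 5 rows; each row is the pose to reach, as a shift and turn from the pose commanded when the call began, along the tool's axes at that moment; what a row does not reach only later rows make up. A row lasts 1/12 s, in which the tool goes at most 41.7 mm and 7.16 degrees, less where a joint would pass 70% of its speed; a pose out of reach is approached as far as the arm can. A call with a gripper value outside its range is refused whole. The fingers move at their own pace and stop on an object; "grip_force" is the grip in N (left out, the last holds). Time passes only in rows, so rows that repeat a pose let the fingers close, or fill a call up. It gives the time, the measured TCP pose, the force and the opening at its end, in the units of the state.
- env.get_obs(): the state, without advancing time (a new reading comes with each control period).
- env.read_camera(name): name is "scene" or "side" or "wrist"; returns a dict with "pixels" (480x640x3 uint8, red, green, blue), "fx", "fy", "cx", "cy" (pixels), "position" and "rotation" of the camera in the world. Camera axes: x right, y up, looking along -z (the intrinsics and any distortion apply to the point x, -y, -z); pixel columns grow to the right and rows downward; lengths in m; the calibration is good to about 2 mm. A picture is of the moment at which its call begins. There is no depth.
- env.sign_off(): hands the job in, once; it reports no verdict.
The state is a dict: "time_s": time; "qpos": joint angles; "joint_velocities": joint speeds; "effort": joint torques, N m; "tool_pos": TCP position; "tool_rot": TCP orientation; "force": force on the tool from outside, world axes, zero at the start; "wrist_torque": the same for the moment, N m; "grip_width": finger opening in m.
Only numpy, scipy, OpenCV 4.12 (cv2) and the standard library are available. Lean on these libraries where they do the work, as an engineer would, in place of code of your own. Each camera call takes 0.05 s, during which the arm holds its last target.

### The job

Take the collimator barrel from its blue rest and set it down, without dropping it, in the open part of the lamp house's V-groove, lens end towards the hood but still outside it, and let go. Then push it gently by its tail along the groove, under the hood, until the lens end meets the hard stop hidden inside, and keep it pressed home for about half a second with a light push, some 6 N on the stop beyond what the groove's friction takes; the lens must never press on the stop with more than 15 N. Back away, leaving the barrel touching the stop and the jar, well plate and tip box where they were.

Things in the scene. Friction and masses are not known exactly. Their poses are not given: they have to be found in the camera images.
- barrel_center (a point): Centre of the collimator barrel: loose steel cylinder, 30 mm in diameter, 100 mm long, 0.3 to 0.5 kg, lying level. Its y axis runs along it from tail to lens; it can roll about that. The lens end has a brass collar and a blue glass face, the tail a black band. It starts in the blue rest, centre 42 mm above the bench, lens end roughly to +y (within 45 degrees of the lamp house's y).
- barrel_lens (a point): Centre of the barrel's flat lens end (on its axis, 50 mm from the centre).
- rest: Fixed blue rest, 60 x 105 mm, which holds the barrel in two short V supports, each 14 mm long, centred 38 mm either side of the barrel's middle; between them there is 62 mm free for the fingers above a plate whose top is 10 mm above the bench. Origin under its centre at bench height.
- lamphouse: Fixed lamp house on an aluminium base 70 mm wide, with a V-groove (90 degree walls) along its own y axis; +y is the pushing direction, into the port. Origin: on the bench under the port's mouth, on the groove's centre line. Open groove from y = -130 mm to the mouth at y = 0, nothing behind it. Sliding the barrel along it takes roughly 2 to 6 N (friction differs each time).
- lay_here (a point): Where the barrel's centre goes when laid in the open groove: 62 mm before the mouth, 55 mm above the bench (lens end then 12 mm outside the mouth). The groove walls (tops 48 mm above the bench, 14 mm from the centre line at the inner edge) are cut away for 22 mm either side of this point, down to the base plate (top at 12 mm), as room for the fingers; the barrel bridges the gap.
- port_mouth (a point): Centre of the port's mouth, 55 mm above the bench, on the axis of a barrel in the groove. From here a grey hood covers the groove for 75 mm (42 mm wide inside, 52 mm outside, inner roof 76 mm and top 81 mm above the bench); beyond it a black box, 80 mm wide and 95 mm high, reaches 135 mm from the mouth.
- stop: The stop's fixed holder at the inner end of the hood, with a red knob on the hood's top; origin on the bench, 67.5 mm past the mouth. From it a red ram (the stop itself, a hard flat face) reaches back towards the mouth under the hood. The ram's face is set anew each time, somewhere 38 to 58 mm inside the mouth; it cannot be seen or measured and must be felt.
- stop_knob (a point): Centre of the top of the red knob, above the stop's holder. About the feel of the stop: a small button stands 3 mm out of the ram's face and gives way at about 0.5 N, less than the groove's friction, so the barrel stays in touch with it when let go; then the ram's hard face, where the push climbs by several newtons per millimetre. Move slowly (below 10 mm/s) there.
- jar: Bystander: small amber jar with a white cap, 48 mm across, 65 mm high. Origin under its centre.
- wellplate: Bystander: clear well plate, 86 x 128 x 17 mm, lying flat. Origin under its centre.
- tipbox: Bystander: blue box of pipette tips with a clear lid, 82 x 112 x 58 mm. Origin under its centre.

How it is judged:
By the outcome, as a careful person would: the job done as asked, in the order asked, and still so for the second after the job is handed in, with the robot touching nothing.
It also fails if it takes over 72 s, if anything falls off the work surface, if the arm or the gripper's body presses on something with over 40 N, if the wrist force passes 120 N, or if a joint passes its speed limit or range.

## Working session

There is one attempt and no reset: what is moved stays moved. The work goes in short steps, Python scripts to look and compute and a tool call to move; the robot and the scene stay as the last step left them, time stands still between calls to the robot, and variables do not carry over. Pictures are saved under pics/ and viewed, and the job is handed in when it is done.

Besides the shell and the picture viewer there is one more tool, called after "Call:" by a JSON object that holds its "op" and its "data". send_rows: Moves the arm, as the interface text tells. Its arguments: {"type":"object","properties":{"steps":{"type":"array"},"grip_force":{"type":"number"}},"required":["steps"]}

```bash
mkdir -p pics; cat > look.py <<'E'
import sys,cv2,pickle
from cell import env
def snap(name,tag):
    c=env.read_camera(name); cv2.imwrite(f'pics/{tag}.png',c['pixels'][:,:,::-1]); pickle.dump(c,open(f'pics/{tag}.pkl','wb')); return c
E
python3 - <<'E'
from look import *
o=env.get_obs();print({k:(o[k]) for k in o}); print(env.tcp_to_grasp,[a for a in dir(env) if a[0]!='_'])
for n in('scene','side','wrist'):
    c=snap(n,n+'0'); print(n,{k:c[k] for k in c if k!='pixels'})
E
```

```text
{'time_s': 0.0, 'qpos': array([69.73409508, 18.44023812, -4.01697154, 83.17698173,  1.29418874,
       78.54007257, -3.25937472]), 'joint_velocities': array([0.01568247, 0.06768339, 0.01008609, 0.04783582, 0.00386169,
       0.07498602, 0.03085993]), 'effort': array([-6.43280032e-05, -4.91282129e+01, -4.04140949e-01, -3.12525022e+01,
       -6.39184099e-02,  4.36723139e-02,  2.02231736e-04]), 'tool_pos': array([ 0.23348746, -0.60600748,  0.22143013]), 'tool_rot': array([ 1.79995435e+02,  1.12085342e-01, -6.89224739e+01]), 'force': array([ 0.29166862, -0.11887695, -1.64712043]), 'wrist_torque': array([ 0.04463948, -0.00557093,  0.01975473]), 'grip_width': 0.08671876875676633}
0.0187 ['PlanningError', 'get_obs', 'read_camera', 'sign_off', 'tcp_to_grasp']
scene {'fx': 557.6875515533578, 'fy': 557.6875515533578, 'cx': 330.31646222723623, 'cy': 241.27811075633915, 'position': array([ 0.96698564, -0.45645115,  0.70742158]), 'rotation': array([42.38521343, -0.9616986 , 40.67949016])}
side {'fx': 484.46071932127177, 'fy': 484.46071932127177, 'cx': 321.77603543412766, 'cy': 238.66631632973673, 'position': array([0.49724986, 0.47547993, 0.68040495]), 'rotation': array([  42.35381177,    0.21211911, -167.80602217])}
wrist {'fx': 364.69322404206594, 'fy': 364.69322404206594, 'cx': 315.7774687201547, 'cy': 239.47669936871912, 'position': array([ 0.31071288, -0.57766484,  0.38338108]), 'rotation': array([-17.28081258,   0.12259949, -68.87807066])}
```

View pics/scene0.png

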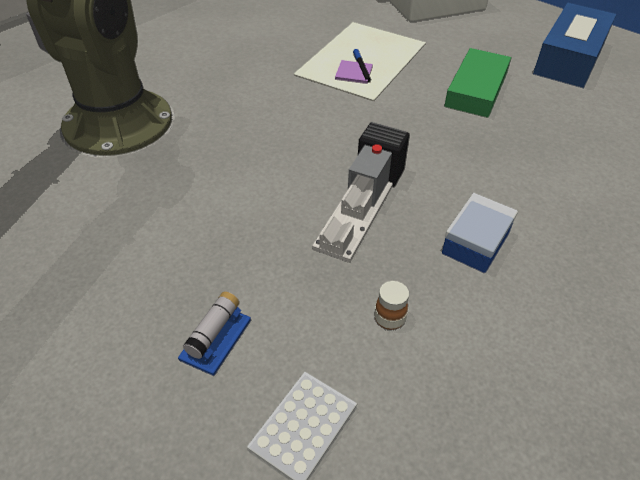

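View pics/side0.png

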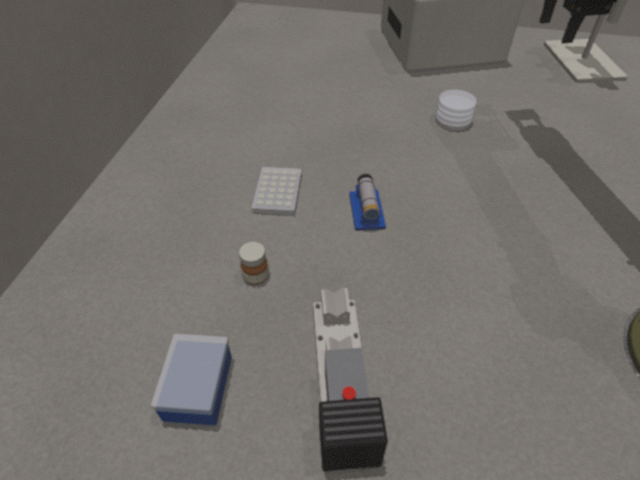

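View pics/wrist0.png

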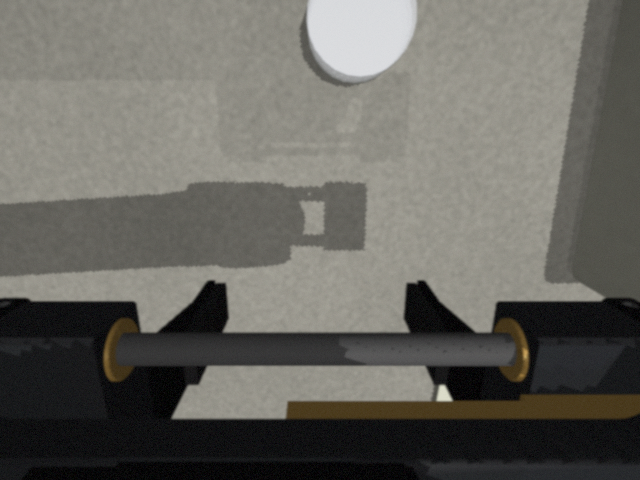

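The scene and side views show the barrel in its rest (scene about (213,330), side (368,198)) and the lamp house (scene about (365,190), side (345,380)). I'll zoom in on both.

```bash
python3 - <<'E'
import cv2
s=cv2.imread('pics/scene0.png'); d=cv2.imread('pics/side0.png')
cv2.imwrite('pics/z1.png',cv2.resize(s[280:380,165:265],None,fx=6,fy=6,interpolation=cv2.INTER_CUBIC))
cv2.imwrite('pics/z2.png',cv2.resize(s[110:270,300:420],None,fx=3.7,fy=3.7,interpolation=cv2.INTER_CUBIC))
cv2.imwrite('pics/z3.png',cv2.resize(d[165:240,330:405],None,fx=8,fy=8,interpolation=cv2.INTER_CUBIC))
cv2.imwrite('pics/z4.png',cv2.resize(d[280:475,290:410],None,fx=3,fy=3,interpolation=cv2.INTER_CUBIC))
E
```

```text
(no output)
```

View pics/z1.png

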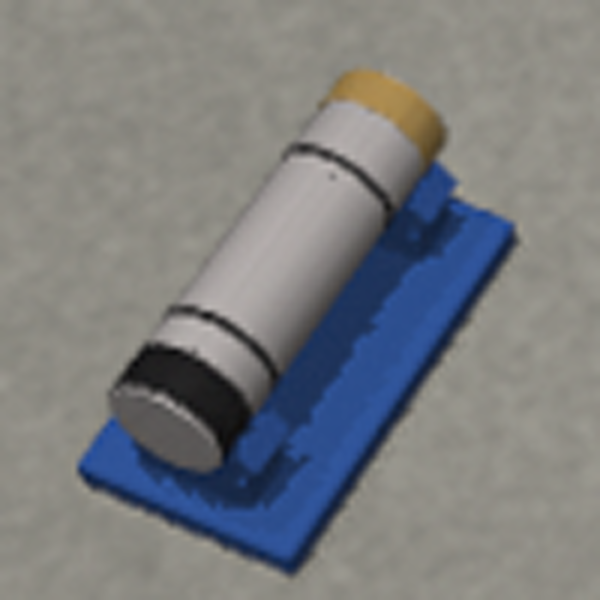

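View pics/z2.png

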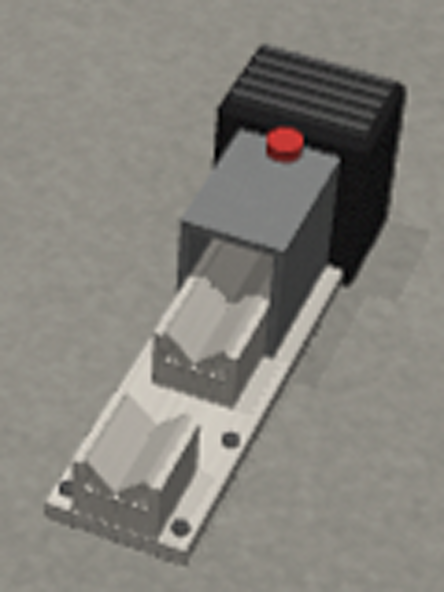

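View pics/z3.png

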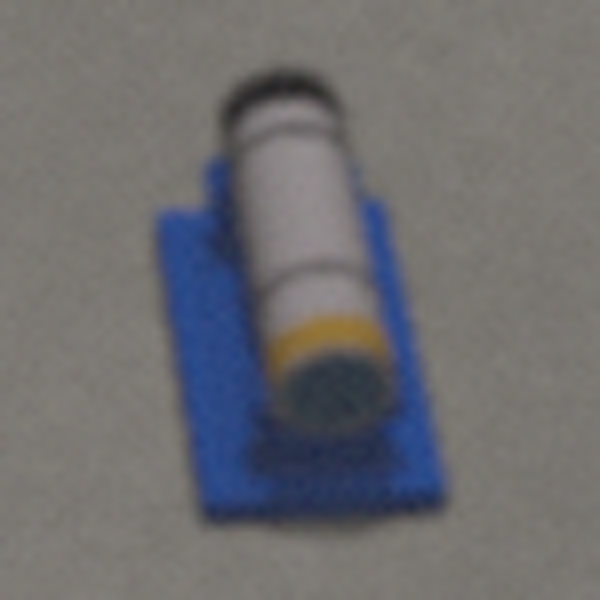

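View pics/z4.png

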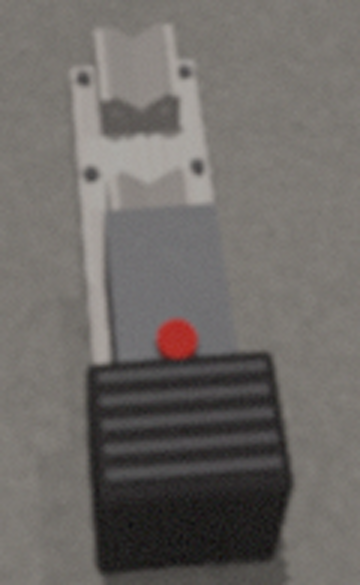

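```bash
cat > geo.py <<'E'
import numpy as np,pickle
from scipy.spatial.transform import Rotation as R
def rot(c):
    r=np.asarray(c['rotation']); return r if r.shape==(3,3) else R.from_euler('xyz',r,degrees=True).as_matrix()
def cast(c,uv,z):
    u,v=uv; d=rot(c)@np.array([(u-c['cx'])/c['fx'],-(v-c['cy'])/c['fy'],-1]); p=np.array(c['position']); t=(z-p[2])/d[2]; return p+t*d
def proj(c,X):
    q=rot(c).T@(np.asarray(X)-c['position']); return np.array([c['cx']+c['fx']*q[0]/-q[2], c['cy']-c['fy']*q[1]/-q[2]])
def load(t): return pickle.load(open(f'pics/{t}.pkl','rb'))
E
python3 - <<'E'
from geo import *
np.set_printoptions(precision=4,suppress=True)
s=load('scene0');d=load('side0')
def S(p,z,o,k,n,c): 
    X=cast(c,(o[0]+p[0]/k,o[1]+p[1]/k),z); print(n,X[:2]); return X
z1=((165,280),6);z2=((300,110),3.7);z3=((330,165),8);z4=((290,280),3)
for p,z,n in [((80,468),.010,'rest TL'),((292,562),.01,'rest TR'),((515,228),.01,'rest LR'),((166,430),.042,'tail')]: S(p,z,*z1,n,s)
for p,z,n in [((337,392),.042,'lens'),((205,500),.01,'rest L a'),((443,495),.01,'rest L b'),((160,215),.01,'rest T?')]: S(p,z,*z3,n,d)
for p,z,n in [((47,505),.012,'base l'),((187,551),.012,'base r'),((180,222),.081,'hood l'),((278,250),.081,'hood r'),((262,45),.095,'box rear l'),((403,88),.095,'box rear r')]: S(p,z,*z2,n,s)
for p,z,n in [((70,68),.012,'base r'),((192,62),.012,'base l'),((105,209),.081,'hood r'),((217,206),.081,'hood l'),((90,368),.095,'box fr r'),((271,352),.095,'box fr l'),((98,487),.095,'box rear r'),((290,478),.095,'box rear l')]: S(p,z,*z4,n,d)
# knob triangulate
a=(300+285/3.7,110+135/3.7);b=(290+178/3,280+338/3)
P,Q=s['position'],d['position'];u=cast(s,a,0)-P;v=cast(d,b,0)-Q
t=np.linalg.lstsq(np.c_[u,-v],Q-P,rcond=None)[0];print('knob',P+t[0]*u,Q+t[1]*v)
E
```

```text
rest TL [ 0.5457 -0.2782]
rest TR [ 0.6018 -0.2618]
rest LR [ 0.5732 -0.1633]
tail [ 0.5719 -0.2673]
lens [ 0.5436 -0.1734]
rest L a [ 0.5716 -0.1631]
rest L b [ 0.5162 -0.1765]
rest T? [ 0.5996 -0.2605]
base l [0.5477 0.004 ]
base r [0.6125 0.0248]
hood l [0.5175 0.1311]
hood r [0.5637 0.1459]
box rear l [0.472  0.2503]
box rear r [0.5451 0.2686]
base r [0.6117 0.0244]
base l [0.5461 0.0063]
hood r [0.5665 0.1442]
hood l [0.5162 0.1319]
box fr r [0.5557 0.2258]
box fr l [0.4829 0.2031]
box rear r [0.5423 0.2725]
box rear l [0.4687 0.2532]
knob [0.5223 0.2038 0.0919] [0.5223 0.2038 0.0919]
```

The measurements agree with the given sizes: groove start to mouth is 129 mm, and the knob sits 68 mm past the mouth. The knob height also fits. Groove yaw is about 17°, lay_here about (0.5596, 0.0796), and the barrel is at about (0.558, -0.220) with yaw about 16.8°. Next I'll move above the barrel.

Call:
{"op": "send_rows", "data": {"steps": [[[-0.016, -0.03, 0], [0, 0, -0.1], 0.087], [[-0.032, -0.06, 0], [0, 0, -0.2], 0.087], [[-0.048, -0.09, 0], [0, 0, -0.3], 0.087], [[-0.064, -0.12, 0], [0, 0, -0.4], 0.087], [[-0.08, -0.148, 0], [0, 0, -0.5], 0.087]]}}

```text
time_s: 0.57
tool_pos: [0.3441, -0.4769, 0.2222]
tool_rot: [-180.0, 0.0, -40.0]
force: [1.0, -0.1, 0.3]
grip_width: 0.0867
```

```bash
cat > go.py <<'E'
from geo import *
from cell import env
np.set_printoptions(precision=4,suppress=True)
def rel(pos,rpy):
    o=env.get_obs(); A=R.from_euler('xyz',o['tool_rot'],degrees=True);B=R.from_euler('xyz',rpy,degrees=True)
    print('t',round(o['time_s'],2),'pos',o['tool_pos'],'rot',o['tool_rot'],'F',o['force'],'w',round(o['grip_width'],4))
    print('shift',A.inv().apply(np.array(pos)-o['tool_pos']),'turn',(A.inv()*B).as_rotvec())
E
python3 -c "
from go import *
rel([.5585,-.220,.2],[180,0,16.8])"
```

```text
t 0.57 pos [ 0.3441 -0.4769  0.2222] rot [-179.9825    0.0222  -39.9667] F [ 1.0153 -0.0989  0.3025] w 0.0867
shift [-0.0007 -0.3346  0.0223] turn [-0.0005  0.0002 -0.9908]
```

Call:
{"op": "send_rows", "data": {"steps": [[[0, -0.033, 0.004], [0, 0, -0.1], 0.087], [[0, -0.066, 0.008], [0, 0, -0.2], 0.087], [[0, -0.1, 0.012], [0, 0, -0.3], 0.087], [[0, -0.133, 0.016], [0, 0, -0.4], 0.087], [[0, -0.167, 0.02], [0, 0, -0.5], 0.087]]}}

```text
time_s: 0.98
tool_pos: [0.4515, -0.35, 0.2022]
tool_rot: [180.0, 0.0, -11.4]
force: [0.2, -1.0, 0.2]
grip_width: 0.087
```

```bash
python3 -c "
from go import *
rel([.5585,-.220,.2],[180,0,16.8])"
```

```text
t 0.98 pos [ 0.4515 -0.35    0.2022] rot [179.9829   0.0171 -11.3671] F [ 0.1899 -1.0226  0.2256] w 0.087
shift [ 0.0793 -0.1485  0.0022] turn [ 0.0002  0.0004 -0.4916]
```

Call:
{"op": "send_rows", "data": {"steps": [[[0.016, -0.03, 0], [0, 0, -0.1], 0.087], [[0.032, -0.06, 0], [0, 0, -0.2], 0.087], [[0.048, -0.09, 0], [0, 0, -0.3], 0.087], [[0.064, -0.12, 0], [0, 0, -0.4], 0.087], [[0.079, -0.1485, 0], [0, 0, -0.492], 0.087]]}}

```text
time_s: 1.4
tool_pos: [0.5592, -0.22, 0.2024]
tool_rot: [-180.0, 0.0, 16.9]
force: [-0.7, 0.1, -1.0]
grip_width: 0.087
```

```bash
python3 -c "
from go import *
rel([.5585,-.220,.2],[180,0,16.8])
from look import snap
snap('wrist','w1')
o=env.get_obs();print(o['qpos'],o['force'])
c=load('w1')
for n,X in [('tail',[.5719,-.2673,.042]),('lens',[.5436,-.1734,.042])]: print(n,proj(c,X))"
```

```text
t 1.4 pos [ 0.5592 -0.22    0.2024] rot [-179.9921    0.002    16.8632] F [-0.7027  0.1134 -1.0169] w 0.087
shift [-0.0006 -0.0002  0.0024] turn [-0.0001  0.      0.0011]
[ 44.0035  15.5013 -30.672   91.122    7.7323  75.4535  29.932 ] [2.8452 5.6199 0.7379]
tail [313.7218 269.63  ]
lens [313.7979 164.6652]
```

View pics/w1.png

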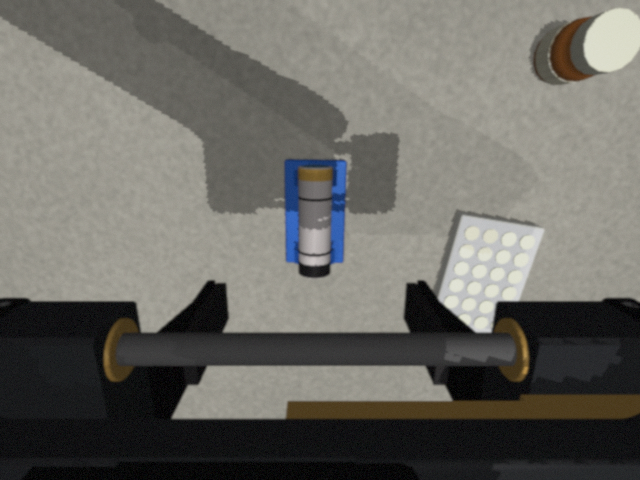

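The wrist view shows the barrel centred at column 315, rows 166–275, against a prediction of 314, rows 165–270. It lines up with the jaws, so I'll descend.

Call:
{"op": "send_rows", "data": {"steps": [[[0, 0, 0.025], [0, 0, 0], 0.087], [[0, 0, 0.055], [0, 0, 0], 0.087], [[0, 0, 0.085], [0, 0, 0], 0.087], [[0, 0, 0.11], [0, 0, 0], 0.087], [[0, 0, 0.13], [0, 0, 0], 0.087]]}}

```text
time_s: 1.87
tool_pos: [0.5568, -0.2216, 0.0699]
tool_rot: [-179.9, 0.1, 16.5]
force: [-1.0, -0.6, -0.7]
grip_width: 0.0868
```

```bash
python3 -c "
from go import *
rel([.5585,-.220,.0235],[180,0,16.8])"
```

```text
t 1.87 pos [ 0.5568 -0.2216  0.0699] rot [-179.9008    0.137    16.5262] F [-1.0257 -0.6285 -0.7254] w 0.0868
shift [ 0.0022 -0.0009  0.0464] turn [-0.0017  0.0024 -0.0048]
```

Call:
{"op": "send_rows", "data": {"steps": [[[0.001, 0, 0.015], [0, 0, 0], 0.087], [[0.001, -0.0005, 0.03], [0, 0, 0], 0.087], [[0.001, -0.0005, 0.04], [0, 0, 0], 0.087], [[0.001, -0.0005, 0.046], [0, 0, 0], 0.087], [[0.001, -0.0005, 0.046], [0, 0, 0], 0.087]]}}

```text
time_s: 2.28
tool_pos: [0.5581, -0.2209, 0.0252]
tool_rot: [-179.9, 0.1, 16.5]
force: [-0.1, 0.3, 0.1]
grip_width: 0.0871
```

```bash
python3 -c "
from go import *
rel([.5585,-.220,.0235],[180,0,16.8])
from look import snap
snap('wrist','w2')"
```

```text
t 2.28 pos [ 0.5581 -0.2209  0.0252] rot [-179.9109    0.1095   16.5362] F [-0.1083  0.3122  0.1063] w 0.0871
shift [ 0.0007 -0.0007  0.0017] turn [-0.0016  0.0019 -0.0046]
```

View pics/w2.png

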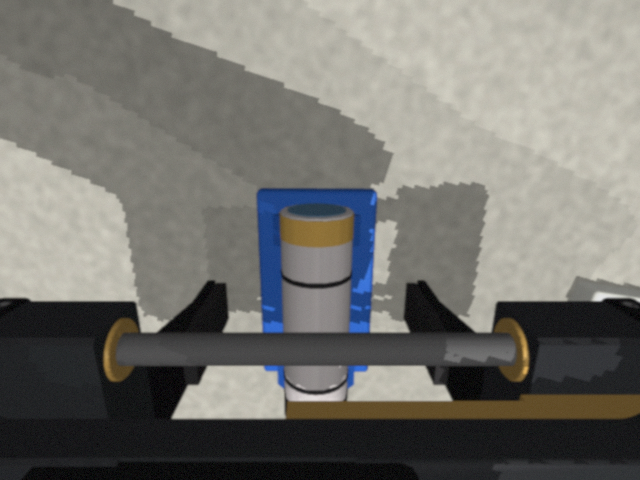

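The barrel sits between the fingers, at columns 281–352 in the middle of 227–405. Closing now.

Call:
{"op": "send_rows", "data": {"steps": [[[0, 0, 0.001], [0, 0, 0], 0.06], [[0, 0, 0.001], [0, 0, 0], 0.04], [[0, 0, 0.001], [0, 0, 0], 0.02], [[0, 0, 0.001], [0, 0, 0], 0.02], [[0, 0, 0.001], [0, 0, 0], 0.02]], "grip_force": 25}}

```text
time_s: 2.75
tool_pos: [0.5594, -0.2211, 0.026]
tool_rot: [180.0, -0.0, 16.6]
force: [-0.0, -0.9, 0.2]
grip_width: 0.0615
```

Call:
{"op": "send_rows", "data": {"steps": [[[0, 0, 0], [0, 0, 0], 0.02], [[0, 0, 0], [0, 0, 0], 0.02], [[0, 0, 0], [0, 0, 0], 0.02], [[0, 0, 0], [0, 0, 0], 0.02], [[0, 0, 0], [0, 0, 0], 0.02]]}}

```text
time_s: 3.17
tool_pos: [0.5583, -0.2212, 0.0254]
tool_rot: [-180.0, 0.1, 16.6]
force: [0.2, 1.5, 1.0]
grip_width: 0.0291
```

Call:
{"op": "send_rows", "data": {"steps": [[[0, 0, 0], [0, 0, 0], 0.02], [[0, 0, 0], [0, 0, 0], 0.02], [[0, 0, -0.005], [0, 0, 0], 0.02], [[0, 0, -0.015], [0, 0, 0], 0.02], [[0, 0, -0.03], [0, 0, 0], 0.02]]}}

```text
time_s: 3.58
tool_pos: [0.5579, -0.2202, 0.0545]
tool_rot: [-179.9, 0.1, 16.6]
force: [0.1, -0.2, -4.0]
grip_width: 0.0294
```

Call:
{"op": "send_rows", "data": {"steps": [[[0, 0, -0.015], [0, 0, 0], 0.02], [[0, 0, -0.03], [0, 0, 0], 0.02], [[0, 0, -0.045], [0, 0, 0], 0.02], [[0, 0, -0.055], [0, 0, 0], 0.02], [[0, 0, -0.06], [0, 0, 0], 0.02]]}}

```text
time_s: 4.0
tool_pos: [0.5602, -0.221, 0.1176]
tool_rot: [179.9, -0.1, 16.6]
force: [-0.0, 0.7, -4.3]
grip_width: 0.0296
```

```bash
python3 -c "
from go import *
from look import snap
snap('wrist','w3');snap('scene','s3');snap('side','d3')
rel([.5596,.0796,.11],[180,0,17])
import cv2
s=cv2.imread('pics/s3.png')[200:400,120:320];d=cv2.imread('pics/d3.png')[120:270,300:450]
cv2.imwrite('pics/z5.png',np.hstack([cv2.resize(s,(400,400)),cv2.resize(d,(400,400))]))"
```

```text
t 4.15 pos [ 0.5591 -0.2209  0.1155] rot [179.9899  -0.0068  16.5622] F [ 0.3531  0.0119 -3.7253] w 0.029
shift [ 0.0861 -0.2879  0.0055] turn [ 0.0002 -0.0001 -0.0076]
```

View pics/w3.png

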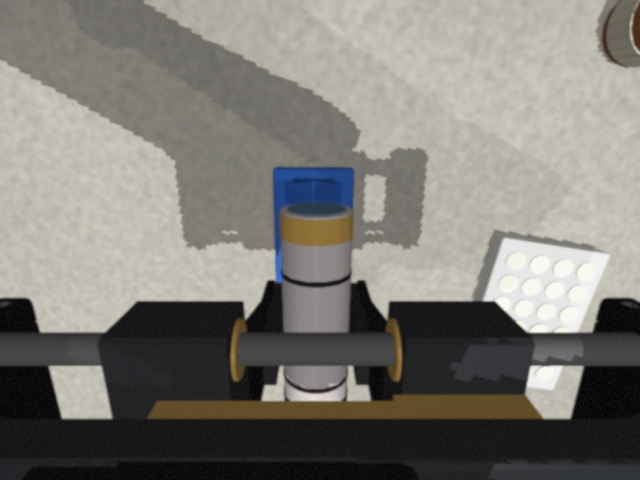

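View pics/z5.png

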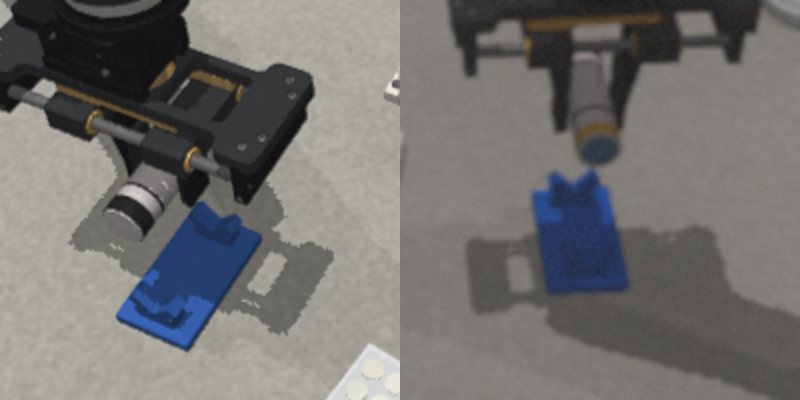

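The barrel is held level and clear of the rest (weight about 4 N). I'll check its offset in the hand.

```bash
python3 -c "
from go import *
c=load('w3')
o=env.get_obs();A=R.from_euler('xyz',o['tool_rot'],degrees=True)
for uv in [(317,209)]:
  X=cast(c,uv,.0166+o['tool_pos'][2]);print(X,A.inv().apply(X-o['tool_pos']))
c=load('d3')
X=cast(c,(300+598/400*100*1.0*150/150*1.0-0,120),.13)
# side lens pixel: (598-400)*150/400+300, 148*150/400+120
X=cast(c,(300+198*.375,120+148*.375),.0166+o['tool_pos'][2]);print(X,A.inv().apply(X-o['tool_pos']))
"
```

```text
[ 0.5474 -0.1744  0.1321] [ 0.002  -0.048  -0.0166]
[ 0.547  -0.1768  0.1321] [ 0.001  -0.0458 -0.0166]
```

Call:
{"op": "send_rows", "data": {"steps": [[[0.009, -0.029, 0], [0, 0, 0], 0.02], [[0.018, -0.059, 0], [0, 0, 0], 0.02], [[0.027, -0.089, 0], [0, 0, 0], 0.02], [[0.036, -0.119, 0], [0, 0, -0.004], 0.02], [[0.045, -0.149, 0], [0, 0, -0.008], 0.02]]}}

```text
time_s: 4.57
tool_pos: [0.5587, -0.0638, 0.1143]
tool_rot: [-179.9, 0.1, 17.0]
force: [1.7, 0.5, -4.6]
grip_width: 0.0294
```

```bash
python3 -c "
from go import *
rel([.5596,.0796,.11],[180,0,17])"
```

```text
t 4.57 pos [ 0.5587 -0.0638  0.1143] rot [-179.9438    0.1009   17.0162] F [ 1.7089  0.5418 -4.6209] w 0.0294
shift [ 0.0428 -0.1369  0.0043] turn [-0.001   0.0018  0.0003]
```

Call:
{"op": "send_rows", "data": {"steps": [[[0.01, -0.032, 0], [0, 0, 0], 0.02], [[0.02, -0.064, 0], [0, 0, 0], 0.02], [[0.03, -0.096, 0.002], [0, 0, 0], 0.02], [[0.038, -0.125, 0.004], [0, 0, 0], 0.02], [[0.0425, -0.138, 0.005], [0, 0, 0], 0.02]]}}

```text
time_s: 4.98
tool_pos: [0.5582, 0.0851, 0.1095]
tool_rot: [-179.8, 0.1, 17.4]
force: [0.2, 0.8, -4.8]
grip_width: 0.0295
```

```bash
python3 -c "
from go import *
from look import snap
rel([.5590,.0815,.038],[180,0,17])
snap('wrist','w4');snap('scene','s4');snap('side','d4')
rel([.5590,.0815,.038],[180,0,17])
import cv2
s=cv2.imread('pics/s4.png')[80:280,270:470];d=cv2.imread('pics/d4.png')[270:470,250:450]
cv2.imwrite('pics/z6.png',np.hstack([cv2.resize(s,(400,400)),cv2.resize(d,(400,400))]))"
```

```text
t 4.98 pos [0.5582 0.0851 0.1095] rot [-179.7931    0.0597   17.3572] F [ 0.2495  0.8168 -4.7771] w 0.0295
shift [-0.0002  0.0039  0.0715] turn [-0.0036  0.0011  0.0062]
t 5.13 pos [0.559  0.0809 0.1094] rot [-179.9474    0.1048   17.2391] F [ 0.7074 -0.5568 -4.3805] w 0.0293
shift [ 0.0004 -0.0005  0.0714] turn [-0.0009  0.0018  0.0042]
```

View pics/w4.png

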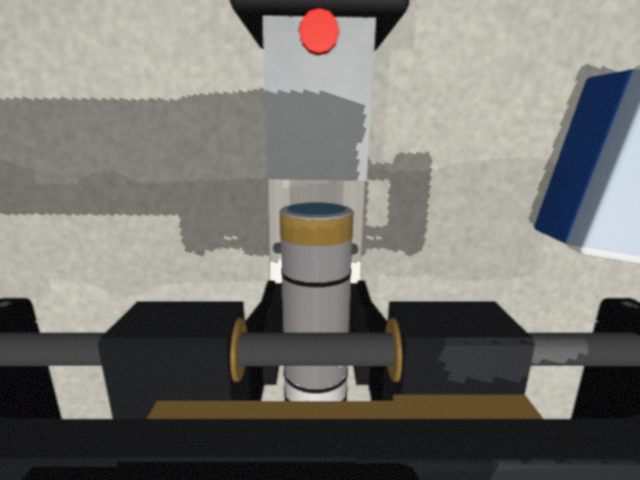

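View pics/z6.png

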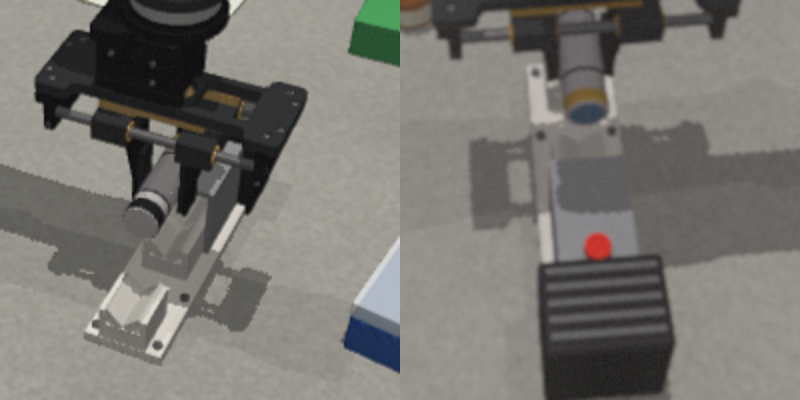

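```bash
python3 -c "
from go import *
import cv2
c=load('w4')
o=env.get_obs();A=R.from_euler('xyz',o['tool_rot'],degrees=True);print(o['tool_rot'],o['force'])
g=cv2.imread('pics/w4.png')
hsv=cv2.cvtColor(g,cv2.COLOR_BGR2HSV);m=((hsv[...,1]>150)&((hsv[...,0]<8)|(hsv[...,0]>172))&(hsv[...,2]>90)).astype('uint8');m[80:]=0
M=cv2.moments(m);k=(M['m10']/M['m00'],M['m01']/M['m00']);print(k)
for n,uv,z in [('hoodL',(265.5,180),.081),('hoodR',(368,180),.081),('rl',(263.5,17),.081),('rr',(376,17),.081),('knob',k,.092),('lens',(316.5,210),.126)]:
  X=cast(c,uv,z);print(n,X,A.inv().apply(X-o['tool_pos']))
for r in (60,120,170,179): print(r,[tuple(g[r,x]) for x in (258,261,264,267,270,362,365,368,371,374,377)])
"
```

```text
[-179.9474    0.1048   17.2391] [ 0.7074 -0.5568 -4.3805]
(318.5812274368231, 30.225992779783393)
hoodL [0.5174 0.1292 0.081 ] [-0.0253 -0.0584  0.0285]
hoodR [0.5683 0.1452 0.081 ] [ 0.0281 -0.0586  0.0284]
rl [0.4971 0.2012 0.081 ] [-0.0234 -0.1332  0.0286]
rr [0.5465 0.2167 0.081 ] [ 0.0284 -0.1333  0.0285]
knob [0.5236 0.2012 0.092 ] [ 0.0019 -0.1254  0.0175]
lens [0.5446 0.1314 0.126 ] [ 0.0012 -0.0525 -0.0165]
60 [(np.uint8(181), np.uint8(193), np.uint8(195)), (np.uint8(185), np.uint8(196), np.uint8(199)), (np.uint8(183), np.uint8(187), np.uint8(187)), (np.uint8(184), np.uint8(184), np.uint8(182)), (np.uint8(184), np.uint8(184), np.uint8(183)), (np.uint8(185), np.uint8(187), np.uint8(184)), (np.uint8(186), np.uint8(189), np.uint8(182)), (np.uint8(186), np.uint8(187), np.uint8(183)), (np.uint8(185), np.uint8(186), np.uint8(183)), (np.uint8(170), np.uint8(179), np.uint8(180)), (np.uint8(167), np.uint8(177), np.uint8(178))]
120 [(np.uint8(117), np.uint8(125), np.uint8(127)), (np.uint8(122), np.uint8(130), np.uint8(131)), (np.uint8(121), np.uint8(127), np.uint8(128)), (np.uint8(122
[... 706 characters left out ...]
(121), np.uint8(125), np.uint8(125)), (np.uint8(111), np.uint8(118), np.uint8(119)), (np.uint8(109), np.uint8(117), np.uint8(117)), (np.uint8(111), np.uint8(118), np.uint8(119))]
179 [(np.uint8(108), np.uint8(117), np.uint8(117)), (np.uint8(111), np.uint8(118), np.uint8(119)), (np.uint8(112), np.uint8(119), np.uint8(120)), (np.uint8(114), np.uint8(119), np.uint8(121)), (np.uint8(142), np.uint8(148), np.uint8(148)), (np.uint8(188), np.uint8(190), np.uint8(188)), (np.uint8(180), np.uint8(181), np.uint8(180)), (np.uint8(140), np.uint8(148), np.uint8(151)), (np.uint8(124), np.uint8(133), np.uint8(135)), (np.uint8(118), np.uint8(123), np.uint8(127)), (np.uint8(138), np.uint8(146), np.uint8(148))]
```

Seen in the same image, the barrel and hood line up laterally to within 0.5 mm. The lens is about 10 mm outside the mouth, so I'll back it off 2 mm and lower.

Call:
{"op": "send_rows", "data": {"steps": [[[0, 0.001, 0.01], [0, 0, 0.002], 0.02], [[0, 0.002, 0.025], [0, 0, 0.005], 0.02], [[0, 0.002, 0.04], [0, 0, 0.007], 0.02], [[0, 0.002, 0.05], [0, 0, 0.007], 0.02], [[0, 0.002, 0.058], [0, 0, 0.007], 0.02]]}}

```text
time_s: 5.55
tool_pos: [0.5597, 0.0751, 0.0504]
tool_rot: [180.0, 0.2, 16.5]
force: [0.0, 0.5, -4.4]
grip_width: 0.0294
```

Call:
{"op": "send_rows", "data": {"steps": [[[0, 0, 0.002], [0, 0, 0], 0.02], [[0, 0, 0.004], [0, 0, 0], 0.02], [[0, 0, 0.006], [0, 0, 0], 0.02], [[0, 0, 0.007], [0, 0, 0], 0.02], [[0, 0, 0.008], [0, 0, 0], 0.02]]}}

```text
time_s: 5.97
tool_pos: [0.5611, 0.0772, 0.0451]
tool_rot: [180.0, -0.1, 16.6]
force: [0.2, -0.4, -3.3]
grip_width: 0.0294
```

```bash
python3 -c "
from go import *
rel([.5594,.0793,.038],[180,0,16.8])"
```

```text
t 5.97 pos [0.5611 0.0772 0.0451] rot [179.9769  -0.0623  16.6203] F [ 0.1674 -0.4342 -3.253 ] w 0.0294
shift [-0.0011 -0.0025  0.0071] turn [ 0.0004 -0.0011 -0.0031]
```

Call:
{"op": "send_rows", "data": {"steps": [[[0, 0, 0.001], [0, 0, 0], 0.02], [[0, 0, 0.002], [0, 0, 0], 0.02], [[0, 0, 0.003], [0, 0, 0], 0.02], [[0, 0, 0.004], [0, 0, 0], 0.02], [[0, 0, 0.004], [0, 0, 0], 0.02]]}}

```text
time_s: 6.38
tool_pos: [0.5605, 0.0771, 0.0403]
tool_rot: [180.0, 0.0, 16.6]
force: [0.1, 0.2, -3.7]
grip_width: 0.029
```

```bash
python3 -c "
from go import *
rel([.5594,.0793,.038],[180,0,16.8])"
```

```text
t 6.38 pos [0.5605 0.0771 0.0403] rot [179.998    0.0184  16.6174] F [ 0.0501  0.1768 -3.7472] w 0.029
shift [-0.0004 -0.0024  0.0023] turn [ 0.      0.0003 -0.0032]
```

Call:
{"op": "send_rows", "data": {"steps": [[[0, 0, 0.0005], [0, 0, 0], 0.02], [[0, 0, 0.001], [0, 0, 0], 0.02], [[0, 0, 0.0015], [0, 0, 0], 0.02], [[0, 0, 0.002], [0, 0, 0], 0.02], [[0, 0, 0.002], [0, 0, 0], 0.02]]}}

```text
time_s: 6.8
tool_pos: [0.5607, 0.0771, 0.039]
tool_rot: [180.0, 0.0, 16.6]
force: [-2.1, -1.0, 1.1]
grip_width: 0.0293
```

```bash
python3 -c "
from go import *
rel([.5594,.0793,.038],[180,0,16.8])
from look import snap
snap('scene','s5')
rel([.5594,.0793,.038],[180,0,16.8])
import cv2
s=cv2.imread('pics/s5.png')[130:270,290:430]
cv2.imwrite('pics/z7.png',cv2.resize(s,(600,600),interpolation=cv2.INTER_CUBIC))"
```

```text
t 6.8 pos [0.5607 0.0771 0.039 ] rot [179.9779   0.0091  16.6128] F [-2.0945 -0.9967  1.0734] w 0.0293
shift [-0.0006 -0.0025  0.001 ] turn [ 0.0004  0.0002 -0.0033]
t 6.85 pos [0.5607 0.0771 0.039 ] rot [179.9772   0.0054  16.6135] F [-2.3354 -0.3662  1.9914] w 0.0289
shift [-0.0006 -0.0025  0.001 ] turn [ 0.0004  0.0001 -0.0033]
```

View pics/z7.png

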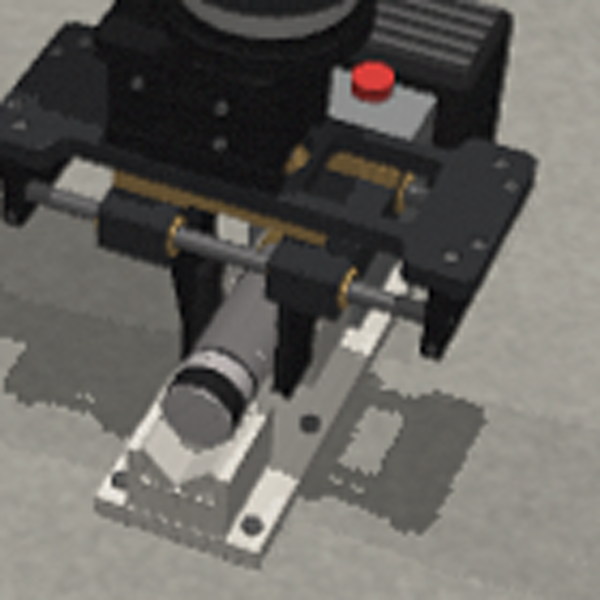

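The V-groove now carries the weight and is pushing the barrel slightly toward -x. I'll centre it by 0.6 mm and ease down.

Call:
{"op": "send_rows", "data": {"steps": [[[-0.0003, 0, 0], [0, 0, 0], 0.02], [[-0.0006, 0, 0.0002], [0, 0, 0], 0.02], [[-0.0006, 0, 0.0004], [0, 0, 0], 0.02], [[-0.0006, 0, 0.0006], [0, 0, 0], 0.02], [[-0.0006, 0, 0.0006], [0, 0, 0], 0.02]]}}

```text
time_s: 7.27
tool_pos: [0.5607, 0.0771, 0.0389]
tool_rot: [180.0, -0.1, 16.6]
force: [-3.0, -0.2, 6.2]
grip_width: 0.0293
```

```bash
python3 -c "
from go import *
o=env.get_obs();print(o['force'],o['wrist_torque'],o['tool_pos'])"
```

```text
[-3.0243 -0.2142  6.2311] [-0.0588  0.4435  0.0199] [0.5607 0.0771 0.0389]
```

Call:
{"op": "send_rows", "data": {"steps": [[[-0.0005, 0, -0.0002], [0, 0, 0], 0.02], [[-0.0005, 0, -0.0003], [0, 0, 0], 0.02], [[-0.0005, 0, -0.0003], [0, 0, 0], 0.031], [[-0.0005, 0, -0.0003], [0, 0, 0], 0.034], [[-0.0005, 0, -0.0003], [0, 0, 0], 0.036]]}}

```text
time_s: 7.68
tool_pos: [0.5596, 0.0768, 0.038]
tool_rot: [-180.0, 0.0, 16.6]
force: [0.2, 0.4, -0.6]
grip_width: 0.0338
```

Call:
{"op": "send_rows", "data": {"steps": [[[0, 0, 0], [0, 0, 0], 0.045], [[0, 0, 0], [0, 0, 0], 0.055], [[0, 0, 0], [0, 0, 0], 0.06], [[0, 0, 0], [0, 0, 0], 0.06], [[0, 0, 0], [0, 0, 0], 0.06]]}}

```text
time_s: 8.1
tool_pos: [0.5596, 0.0768, 0.0382]
tool_rot: [180.0, -0.0, 16.6]
force: [0.7, -0.7, 0.7]
grip_width: 0.0573
```

```bash
python3 -c "
from go import *
rel([.5594,.0793,.11],[180,0,16.8])
from look import snap
snap('wrist','w5')"
```

```text
t 8.1 pos [0.5596 0.0768 0.0382] rot [179.9961  -0.0005  16.6179] F [ 0.732  -0.6618  0.6561] w 0.0573
shift [ 0.0005 -0.0024 -0.0718] turn [ 0.0001 -0.     -0.0032]
```

View pics/w5.png

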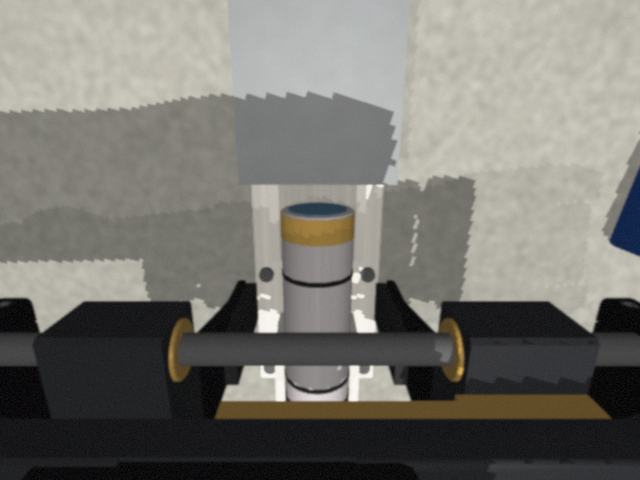

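The barrel is seated in the groove and released. The lens is at row 210 and the hood edge at row 184, and the collar lies symmetric between the walls. Now I'll lift off and go behind the tail.

Call:
{"op": "send_rows", "data": {"steps": [[[0, 0, -0.01], [0, 0, 0], 0.06], [[0, 0, -0.03], [0, 0, 0], 0.06], [[0, 0, -0.055], [0, 0, 0], 0.06], [[0, 0, -0.075], [0, 0, 0], 0.06], [[0, 0.01, -0.09], [0, 0, 0], 0.04]]}}

```text
time_s: 8.57
tool_pos: [0.5628, 0.07, 0.1312]
tool_rot: [-180.0, -0.2, 16.8]
force: [0.3, 0.8, -0.5]
grip_width: 0.0575
```

Call:
{"op": "send_rows", "data": {"steps": [[[0, 0.02, 0], [0.02, 0, 0], 0.02], [[0, 0.04, 0], [0.04, 0, 0], 0], [[0, 0.055, 0], [0.05, 0, 0], 0], [[0, 0.067, 0], [0.05, 0, 0], 0], [[0, 0.07, 0], [0.05, 0, 0], 0]]}}

```text
time_s: 8.98
tool_pos: [0.5831, -0.0028, 0.1286]
tool_rot: [-177.2, -0.0, 16.4]
force: [-0.9, -0.9, -0.1]
grip_width: 0.0277
```

```bash
python3 -c "
from go import *
from look import snap
snap('scene','s6');snap('wrist','w6');snap('side','d6')
u=np.array([-.2890,.9573]);L=np.array([.5596,.0768])-u*.002
T=L-u*(.05+.0095+.015); print('L',L,'tail',L-u*.05,T)
rel([T[0],T[1],.054],[180+2.9*0,0,16.8]); c=load('s6'); print(proj(c,[*(L-u*.05),.055]), proj(load('d6'),[*(L+u*.05),.055]))
import cv2
s=cv2.imread('pics/s6.png')[130:270,290:430]
cv2.imwrite('pics/z8.png',cv2.resize(s,(600,600),interpolation=cv2.INTER_CUBIC))"
```

```text
L [0.5602 0.0749] tail [0.5746 0.027 ] [0.5817 0.0036]
t 9.13 pos [0.5822 0.0014 0.1284] rot [-177.0963   -0.0021   16.6767] F [-1.562   0.5666  0.5545] w 0.0165
shift [0.0001 0.0016 0.0744] turn [-0.0507 -0.0001 -0.0021]
[334.4209 229.0435] [342.1108 348.4512]
```

View pics/z8.png

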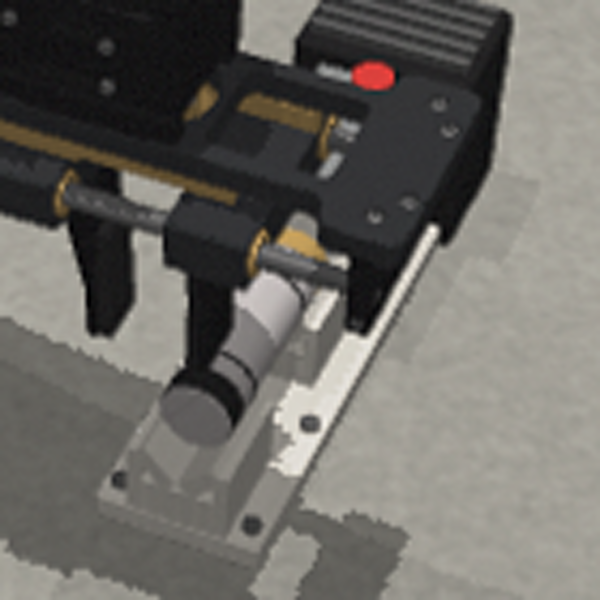

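View pics/d6.png

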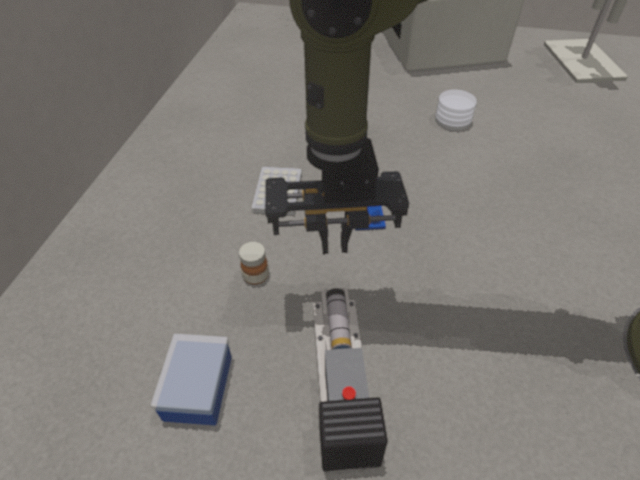

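View pics/w6.png

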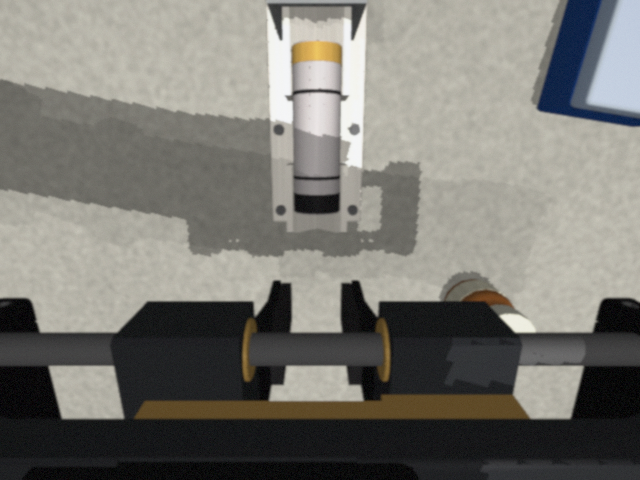

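Everything is as expected: in the wrist view the barrel is centred at column 317 and the fingers at 316, and the tail is well ahead of the fingers. Lowering behind the tail.

Call:
{"op": "send_rows", "data": {"steps": [[[0, 0, 0.015], [0, 0, 0], 0], [[0, 0.001, 0.035], [0, 0, 0], 0], [[0, 0.002, 0.053], [0, 0, 0], 0], [[0, 0.003, 0.066], [0, 0, 0], 0], [[0, 0.004, 0.074], [0, 0, 0], 0]]}}

```text
time_s: 9.55
tool_pos: [0.5813, 0.0016, 0.0526]
tool_rot: [-177.1, 0.1, 16.8]
force: [-0.5, 0.1, 0.3]
grip_width: 0.0008
```

Call:
{"op": "send_rows", "data": {"steps": [[[0, 0, 0], [0, 0, 0], 0], [[0, 0, 0], [0, 0, 0], 0], [[0, 0, 0], [0, 0, 0], 0], [[0, 0, 0], [0, 0, 0], 0], [[0, 0, 0], [0, 0, 0], 0]]}}

```text
time_s: 9.97
tool_pos: [0.5833, -0.0001, 0.0551]
tool_rot: [-177.2, -0.1, 16.6]
force: [-0.2, 0.3, -0.2]
grip_width: 0.0003
```

```bash
python3 -c "
from go import *
from look import snap
rel([.5817,.0036,.054],[180,0,16.8])
snap('scene','s7');snap('wrist','w7')
c=load('s6');print('tail meas',cast(c,(336.7,226.8),.055))
import cv2
F=[]
for i in range(10):
  c=env.read_camera('side'); F.append(env.get_obs()['force'])
F=np.array(F);print(F.mean(0),F.std(0))
s=cv2.imread('pics/s7.png')[130:270,290:430]
cv2.imwrite('pics/z9.png',cv2.resize(s,(600,600),interpolation=cv2.INTER_CUBIC))"
```

```text
t 9.97 pos [ 0.5833 -0.0001  0.0551] rot [-177.1815   -0.0891   16.6109] F [-0.1654  0.3426 -0.1941] w 0.0003
shift [-0.0004 -0.004   0.0013] turn [-0.0492 -0.0016 -0.0033]
tail meas [0.5741 0.0333 0.055 ]
[ 0.0495 -0.0609 -0.1019] [0.6101 0.4334 0.3977]
```

View pics/z9.png

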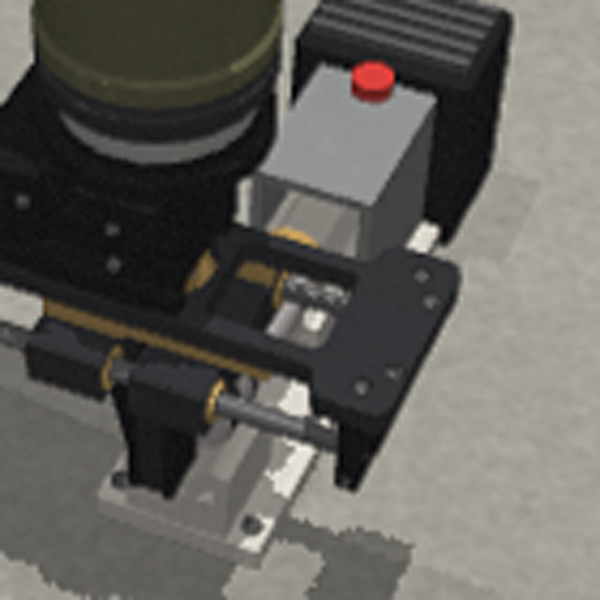

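View pics/w7.png

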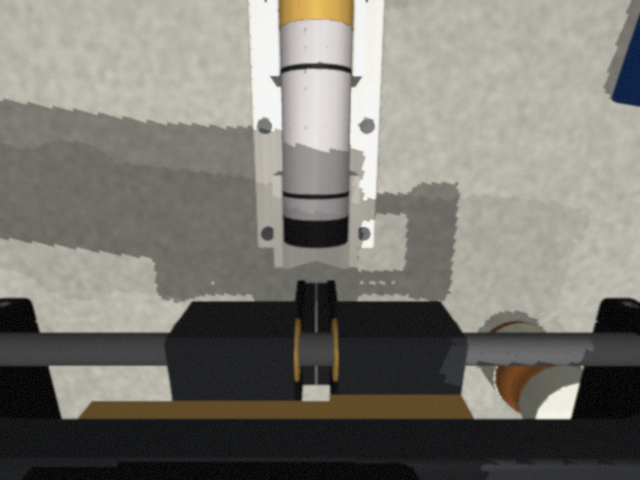

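Force noise is about 0.5 N, so I'll average readings. I'm approaching the tail, compensating for the tilt with z = +0.049·d.

Call:
{"op": "send_rows", "data": {"steps": [[[0, -0.003, 0.001], [0, 0, 0], 0], [[0, -0.006, 0.0015], [0, 0, 0], 0], [[0, -0.009, 0.0018], [0, 0, 0], 0], [[0, -0.012, 0.002], [0, 0, 0], 0], [[0, -0.014, 0.002], [0, 0, 0], 0]]}}

```text
time_s: 10.98
tool_pos: [0.5783, 0.0141, 0.0528]
tool_rot: [-177.1, 0.0, 16.7]
force: [0.6, 0.2, 0.2]
grip_width: -0.0001
```

Call:
{"op": "send_rows", "data": {"steps": [[[0, -0.001, 0], [0, 0, 0], 0], [[0, -0.002, 0], [0, 0, 0], 0], [[0, -0.003, 0], [0, 0, 0], 0], [[0, -0.004, 0], [0, 0, 0], 0], [[0, -0.005, 0], [0, 0, 0], 0]]}}

```text
time_s: 11.4
tool_pos: [0.5771, 0.0181, 0.0531]
tool_rot: [-177.1, -0.0, 16.6]
force: [-0.6, -0.3, -1.1]
grip_width: 0.0007
```

Call:
{"op": "send_rows", "data": {"steps": [[[0, -0.001, 0], [0, 0, 0], 0], [[0, -0.002, 0], [0, 0, 0], 0], [[0, -0.003, 0], [0, 0, 0], 0], [[0, -0.004, 0], [0, 0, 0], 0], [[0, -0.005, 0], [0, 0, 0], 0]]}}

```text
time_s: 11.82
tool_pos: [0.5757, 0.0225, 0.0533]
tool_rot: [-177.2, 0.0, 16.6]
force: [0.9, -3.2, -1.9]
grip_width: 0.0003
```

```bash
cat > f.py <<'E'
import sys
from go import *
u=np.array([-.2890,.9573,0]);v=np.array([.9573,.289,0]);m=np.array([.5415,.1389,0])
n=int(sys.argv[1]) if len(sys.argv)>1 else 0
o=env.get_obs();L=[o]
for i in range(n): env.read_camera('side'); L.append(env.get_obs())
F=np.array([q['force'] for q in L])
print('t',round(L[-1]['time_s'],2),'push',(-F@u).round(1),'mean',(-F@u).mean().round(2),'lat',(F@v).mean().round(2),'Fz',F[:,2].mean().round(2),'pos',L[-1]['tool_pos'],'s(mm from mouth)',((L[-1]['tool_pos']-m)@u*1e3).round(2),'lat mm',((L[-1]['tool_pos']-m)@v*1e3).round(2),'rot',L[-1]['tool_rot'])
E
python3 f.py 2
```

```text
t 11.92 push [3.4 0.9 2.4] mean 2.25 lat 0.29 Fz -1.63 pos [0.5755 0.023  0.0532] s(mm from mouth) -120.74 lat mm -0.93 rot [-177.1393    0.0145   16.627 ]
```

Contact with the tail at TCP s ≈ -121, so the lens is at about -11, as planned. Pushing now.

Call:
{"op": "send_rows", "data": {"steps": [[[0, -0.0012, 0.0001], [0, 0, 0], 0], [[0, -0.0026, 0.0001], [0, 0, 0], 0], [[0, -0.004, 0.0002], [0, 0, 0], 0], [[0, -0.0055, 0.0003], [0, 0, 0], 0], [[0, -0.007, 0.0004], [0, 0, 0], 0]]}}

```text
time_s: 12.33
tool_pos: [0.5735, 0.0299, 0.0532]
tool_rot: [-177.1, 0.0, 16.6]
force: [0.8, -2.5, -1.4]
grip_width: 0.0004
```

Call:
{"op": "send_rows", "data": {"steps": [[[0, -0.0015, 0.0001], [0, 0, 0], 0], [[0, -0.003, 0.0001], [0, 0, 0], 0], [[0, -0.0045, 0.0002], [0, 0, 0], 0], [[0, -0.006, 0.0003], [0, 0, 0], 0], [[0, -0.0075, 0.0004], [0, 0, 0], 0]]}}

```text
time_s: 12.75
tool_pos: [0.5715, 0.037, 0.0532]
tool_rot: [-177.1, 0.0, 16.6]
force: [1.3, -2.9, -0.8]
grip_width: 0.0003
```

```bash
python3 -c "
from look import *
snap('wrist','w8')"; python3 f.py
```

```text
t 12.8 push [2.2] mean 2.16 lat 0.39 Fz -0.62 pos [0.5713 0.0374 0.0532] s(mm from mouth) -105.74 lat mm -0.79 rot [-177.1237    0.0057   16.6432]
```

View pics/w8.png

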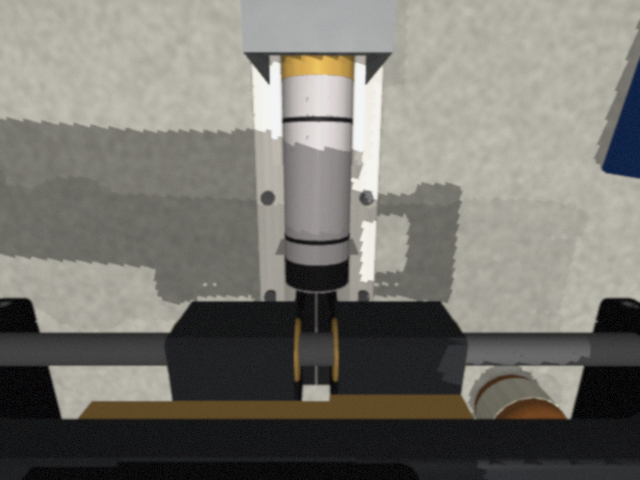

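The barrel slides with about 3 N of friction and its collar is now under the hood edge. Continuing.

Call:
{"op": "send_rows", "data": {"steps": [[[0, -0.0015, 0.0001], [0, 0, 0], 0], [[0, -0.003, 0.0001], [0, 0, 0], 0], [[0, -0.0045, 0.0002], [0, 0, 0], 0], [[0, -0.006, 0.0003], [0, 0, 0], 0], [[0, -0.0075, 0.0004], [0, 0, 0], 0]]}}

```text
time_s: 13.22
tool_pos: [0.5693, 0.0442, 0.0532]
tool_rot: [-177.1, -0.0, 16.6]
force: [1.2, -2.7, -0.9]
grip_width: 0.0005
```

Call:
{"op": "send_rows", "data": {"steps": [[[0, -0.0015, 0.0001], [0, 0, 0], 0], [[0, -0.003, 0.0001], [0, 0, 0], 0], [[0, -0.0045, 0.0002], [0, 0, 0], 0], [[0, -0.006, 0.0003], [0, 0, 0], 0], [[0, -0.0075, 0.0004], [0, 0, 0], 0]]}}

```text
time_s: 13.63
tool_pos: [0.5672, 0.0514, 0.0532]
tool_rot: [-177.1, 0.0, 16.6]
force: [0.3, -2.3, -1.5]
grip_width: 0.0008
```

Call:
{"op": "send_rows", "data": {"steps": [[[0, -0.001, 0], [0, 0, 0], 0], [[0, -0.002, 0.0001], [0, 0, 0], 0], [[0, -0.003, 0.0001], [0, 0, 0], 0], [[0, -0.0035, 0.0002], [0, 0, 0], 0], [[0, -0.004, 0.0002], [0, 0, 0], 0]]}}

```text
time_s: 14.05
tool_pos: [0.5661, 0.0551, 0.0532]
tool_rot: [-177.1, -0.0, 16.6]
force: [0.6, -2.3, -1.2]
grip_width: 0.0007
```

```bash
python3 f.py 6
```

```text
t 14.35 push [2.4 3.2 2.5 2.  2.3 1.8 2.9] mean 2.42 lat 0.55 Fz -1.29 pos [0.5661 0.0552 0.0532] s(mm from mouth) -87.27 lat mm -0.7 rot [-177.132     0.0002   16.6179]
```

Call:
{"op": "send_rows", "data": {"steps": [[[0, -0.0007, 0], [0, 0, 0], 0], [[0, -0.0014, 0.0001], [0, 0, 0], 0], [[0, -0.0021, 0.0001], [0, 0, 0], 0], [[0, -0.0028, 0.0001], [0, 0, 0], 0], [[0, -0.0035, 0.0002], [0, 0, 0], 0]]}}

```text
time_s: 14.77
tool_pos: [0.5651, 0.0585, 0.0532]
tool_rot: [-177.1, -0.0, 16.6]
force: [0.6, -3.1, -1.9]
grip_width: 0.0006
```

Call:
{"op": "send_rows", "data": {"steps": [[[0, -0.0007, 0], [0, 0, 0], 0], [[0, -0.0014, 0.0001], [0, 0, 0], 0], [[0, -0.0021, 0.0001], [0, 0, 0], 0], [[0, -0.0028, 0.0001], [0, 0, 0], 0], [[0, -0.0035, 0.0002], [0, 0, 0], 0]]}}

```text
time_s: 15.18
tool_pos: [0.564, 0.0619, 0.0532]
tool_rot: [-177.1, 0.0, 16.6]
force: [1.6, -2.8, -1.5]
grip_width: 0.0006
```

```bash
python3 f.py 3
```

```text
t 15.33 push [3.1 2.1 2.4 2.6] mean 2.56 lat 0.54 Fz -1.48 pos [0.564  0.062  0.0532] s(mm from mouth) -80.11 lat mm -0.65 rot [-177.1263   -0.0019   16.6236]
```

Call:
{"op": "send_rows", "data": {"steps": [[[0, -0.0005, 0], [0, 0, 0], 0], [[0, -0.001, 0], [0, 0, 0], 0], [[0, -0.0015, 0.0001], [0, 0, 0], 0], [[0, -0.002, 0.0001], [0, 0, 0], 0], [[0, -0.0025, 0.0001], [0, 0, 0], 0]]}}

```text
time_s: 15.75
tool_pos: [0.5634, 0.0642, 0.0532]
tool_rot: [-177.1, 0.0, 16.6]
force: [0.9, -3.6, -1.0]
grip_width: 0.0004
```

Call:
{"op": "send_rows", "data": {"steps": [[[0, -0.0005, 0], [0, 0, 0], 0], [[0, -0.001, 0], [0, 0, 0], 0], [[0, -0.0015, 0.0001], [0, 0, 0], 0], [[0, -0.002, 0.0001], [0, 0, 0], 0], [[0, -0.002, 0.0001], [0, 0, 0], 0]]}}

```text
time_s: 16.17
tool_pos: [0.5627, 0.0663, 0.0532]
tool_rot: [-177.1, -0.0, 16.6]
force: [1.2, -3.1, -0.9]
grip_width: 0.0004
```

```bash
python3 f.py 3
```

```text
t 16.32 push [3.3 2.3 2.5 2.5] mean 2.65 lat 0.74 Fz -0.6 pos [0.5627 0.0663 0.0532] s(mm from mouth) -75.64 lat mm -0.65 rot [-177.1275    0.002    16.624 ]
```

Call:
{"op": "send_rows", "data": {"steps": [[[0, -0.0005, 0], [0, 0, 0], 0], [[0, -0.001, 0], [0, 0, 0], 0], [[0, -0.0015, 0.0001], [0, 0, 0], 0], [[0, -0.002, 0.0001], [0, 0, 0], 0], [[0, -0.002, 0.0001], [0, 0, 0], 0]]}}

```text
time_s: 16.73
tool_pos: [0.5622, 0.0681, 0.0532]
tool_rot: [-177.1, -0.0, 16.6]
force: [1.1, -2.5, -0.8]
grip_width: 0.0005
```

```bash
python3 f.py 2
```

```text
t 16.83 push [2.7 2.4 3.1] mean 2.77 lat 0.31 Fz -0.9 pos [0.5622 0.0682 0.0532] s(mm from mouth) -73.69 lat mm -0.64 rot [-177.1334   -0.0012   16.6211]
```

Call:
{"op": "send_rows", "data": {"steps": [[[0, -0.0005, 0], [0, 0, 0], 0], [[0, -0.001, 0], [0, 0, 0], 0], [[0, -0.0015, 0.0001], [0, 0, 0], 0], [[0, -0.002, 0.0001], [0, 0, 0], 0], [[0, -0.002, 0.0001], [0, 0, 0], 0]]}}

```text
time_s: 17.25
tool_pos: [0.5616, 0.0701, 0.0532]
tool_rot: [-177.1, 0.0, 16.6]
force: [1.8, -3.0, -0.0]
grip_width: 0.0007
```

```bash
python3 f.py 2
```

```text
t 17.35 push [3.3 1.5 2.9] mean 2.59 lat 1.21 Fz -0.49 pos [0.5616 0.0701 0.0532] s(mm from mouth) -71.66 lat mm -0.64 rot [-177.1323    0.       16.6229]
```

Call:
{"op": "send_rows", "data": {"steps": [[[0, -0.0005, 0], [0, 0, 0], 0], [[0, -0.001, 0], [0, 0, 0], 0], [[0, -0.0015, 0.0001], [0, 0, 0], 0], [[0, -0.002, 0.0001], [0, 0, 0], 0], [[0, -0.002, 0.0001], [0, 0, 0], 0]]}}

```text
time_s: 17.77
tool_pos: [0.5611, 0.0719, 0.0532]
tool_rot: [-177.1, -0.0, 16.6]
force: [1.3, -4.4, 0.1]
grip_width: -0.0001
```

```bash
python3 f.py 2
```

```text
t 17.87 push [4.6 4.1 3. ] mean 3.9 lat 0.24 Fz -0.39 pos [0.561  0.0719 0.0532] s(mm from mouth) -69.78 lat mm -0.65 rot [-177.1394   -0.0001   16.62  ]
```

Call:
{"op": "send_rows", "data": {"steps": [[[0, -0.0003, 0], [0, 0, 0], 0], [[0, -0.0006, 0], [0, 0, 0], 0], [[0, -0.001, 0], [0, 0, 0], 0], [[0, -0.001, 0], [0, 0, 0], 0], [[0, -0.001, 0], [0, 0, 0], 0]]}}

```text
time_s: 18.28
tool_pos: [0.5607, 0.073, 0.0532]
tool_rot: [-177.1, 0.0, 16.6]
force: [1.6, -3.0, -1.7]
grip_width: 0.0007
```

```bash
python3 f.py 3
```

```text
t 18.43 push [3.3 3.8 2.5 3. ] mean 3.15 lat 0.74 Fz -0.8 pos [0.5607 0.073  0.0532] s(mm from mouth) -68.67 lat mm -0.68 rot [-177.1322    0.0057   16.6247]
```

Up about 0.5 N, which is probably the button. Continuing in 1 mm steps.

Call:
{"op": "send_rows", "data": {"steps": [[[0, -0.0003, 0], [0, 0, 0], 0], [[0, -0.0006, 0], [0, 0, 0], 0], [[0, -0.001, 0], [0, 0, 0], 0], [[0, -0.001, 0], [0, 0, 0], 0], [[0, -0.001, 0], [0, 0, 0], 0]]}}

```text
time_s: 18.85
tool_pos: [0.5604, 0.0739, 0.0533]
tool_rot: [-177.1, 0.0, 16.6]
force: [1.3, -2.9, -0.8]
grip_width: 0.0009
```

```bash
python3 f.py 3
```

```text
t 19.0 push [3.2 3.2 3.1 3.6] mean 3.26 lat 1.05 Fz -1.03 pos [0.5604 0.0739 0.0532] s(mm from mouth) -67.68 lat mm -0.7 rot [-177.1288    0.0103   16.6209]
```

Call:
{"op": "send_rows", "data": {"steps": [[[0, -0.0003, 0], [0, 0, 0], 0], [[0, -0.0006, 0], [0, 0, 0], 0], [[0, -0.001, 0], [0, 0, 0], 0], [[0, -0.001, 0], [0, 0, 0], 0], [[0, -0.001, 0], [0, 0, 0], 0]]}}

```text
time_s: 19.42
tool_pos: [0.5603, 0.0743, 0.0533]
tool_rot: [-177.2, 0.0, 16.6]
force: [2.3, -4.8, -1.6]
grip_width: 0.0004
```

```bash
python3 f.py 3
```

```text
t 19.57 push [5.3 4.2 4.7 3.7] mean 4.5 lat 0.67 Fz -1.2 pos [0.5603 0.0743 0.0533] s(mm from mouth) -67.23 lat mm -0.67 rot [-177.1645    0.0023   16.6023]
```

The hard face has been met: only 0.45 mm of the 1 mm commanded was travelled. I'll build up gently to about 8.8 N total (6 N plus friction of about 2.7 N).

Call:
{"op": "send_rows", "data": {"steps": [[[0, -0.0003, 0], [0, 0, 0], 0], [[0, -0.0006, 0], [0, 0, 0], 0], [[0, -0.001, 0], [0, 0, 0], 0], [[0, -0.001, 0], [0, 0, 0], 0], [[0, -0.001, 0], [0, 0, 0], 0]]}}

```text
time_s: 19.98
tool_pos: [0.5602, 0.0744, 0.0533]
tool_rot: [-177.2, 0.0, 16.6]
force: [2.2, -5.7, -2.2]
grip_width: 0.0007
```

```bash
python3 f.py 3
```

```text
t 20.13 push [6.1 6.2 6.3 6.1] mean 6.15 lat 0.53 Fz -1.68 pos [0.5602 0.0744 0.0533] s(mm from mouth) -67.2 lat mm -0.72 rot [-177.2276    0.0046   16.5685]
```

Call:
{"op": "send_rows", "data": {"steps": [[[0, -0.0005, 0], [0, 0, 0], 0], [[0, -0.001, 0], [0, 0, 0], 0], [[0, -0.0014, 0], [0, 0, 0], 0], [[0, -0.0014, 0], [0, 0, 0], 0], [[0, -0.0014, 0], [0, 0, 0], 0]]}}

```text
time_s: 20.55
tool_pos: [0.5602, 0.0744, 0.0534]
tool_rot: [-177.3, -0.0, 16.5]
force: [4.0, -8.3, -1.3]
grip_width: 0.0005
```

```bash
python3 f.py 6
```

```text
t 20.85 push [9.1 8.6 8.6 9.  8.9 8.8 7.4] mean 8.64 lat 0.97 Fz -1.89 pos [0.5602 0.0744 0.0534] s(mm from mouth) -67.11 lat mm -0.71 rot [-177.3163   -0.004    16.5321]
```

The push is about 8.7 N, so roughly 6 N on the stop. I'll hold slightly longer and then back away.

```bash
python3 f.py 4
```

```text
t 21.05 push [7.4 9.1 8.5 9.  8.1] mean 8.43 lat 1.13 Fz -1.98 pos [0.5602 0.0744 0.0534] s(mm from mouth) -67.12 lat mm -0.72 rot [-177.315    -0.003    16.5283]
```

Call:
{"op": "send_rows", "data": {"steps": [[[0, 0.0015, 0], [0, 0, 0], 0], [[0, 0.003, -0.0001], [0, 0, 0], 0], [[0, 0.005, -0.0002], [0, 0, 0], 0], [[0, 0.01, -0.0005], [0, 0, 0], 0], [[0, 0.018, -0.001], [0, 0, 0], 0]]}}

```text
time_s: 21.47
tool_pos: [0.5641, 0.0619, 0.0537]
tool_rot: [-177.0, 0.0, 16.8]
force: [-0.5, -0.1, 0.6]
grip_width: 0.0006
```

Call:
{"op": "send_rows", "data": {"steps": [[[0, 0.01, -0.002], [0, 0, 0], 0], [[0, 0.015, -0.015], [0, 0, 0], 0], [[0, 0.02, -0.035], [0, 0, 0], 0], [[0, 0.02, -0.06], [0, 0, 0], 0], [[0, 0.02, -0.08], [0, 0, 0], 0]]}}

```text
time_s: 21.88
tool_pos: [0.5722, 0.0359, 0.1349]
tool_rot: [-177.1, -0.1, 16.5]
force: [0.5, 0.1, 0.2]
grip_width: 0.0005
```

```bash
python3 f.py 1; python3 - <<'E'
from look import *
from geo import *
snap('wrist','w9');snap('scene','s9');snap('side','d9')
a=cv2.imread('pics/scene0.png');b=cv2.imread('pics/s9.png');d=cv2.imread('pics/side0.png');e=cv2.imread('pics/d9.png')
# bystanders: image differences in their regions
for n,p,q,(x0,y0,x1,y1) in [('jar sc',a,b,(375,280,412,330)),('plate sc',a,b,(248,372,358,480)),('tip sc',a,b,(442,192,520,270)),('jar sd',d,e,(238,242,268,284)),('plate sd',d,e,(252,166,302,214)),('tip sd',d,e,(150,335,232,425))]:
    sh,r=cv2.phaseCorrelate(cv2.cvtColor(p[y0:y1,x0:x1],6).astype('float32'),cv2.cvtColor(q[y0:y1,x0:x1],6).astype('float32'));print(n,np.round(sh,2),round(r,2))
E
```

```text
t 21.93 push [ 0.  -0.3] mean -0.12 lat 1.67 Fz 1.62 pos [0.5748 0.0362 0.1391] s(mm from mouth) -107.88 lat mm 2.19 rot [-177.2701   -0.4232   16.5445]
jar sc [0.   0.03] 0.99
plate sc [-0.03 -0.01] 1.0
tip sc [0.04 0.  ] 0.98
jar sd [-0.08  0.47] 1.0
plate sd [-0.05 -0.66] 0.31
tip sd [-0.01 -0.04] 1.02
```

View pics/w9.png

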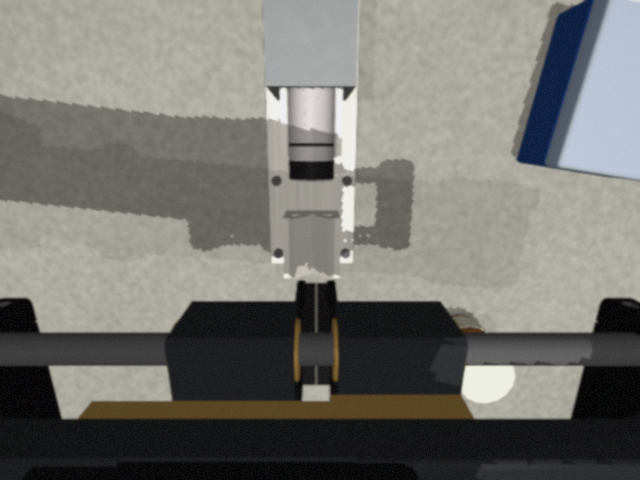

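View pics/s9.png

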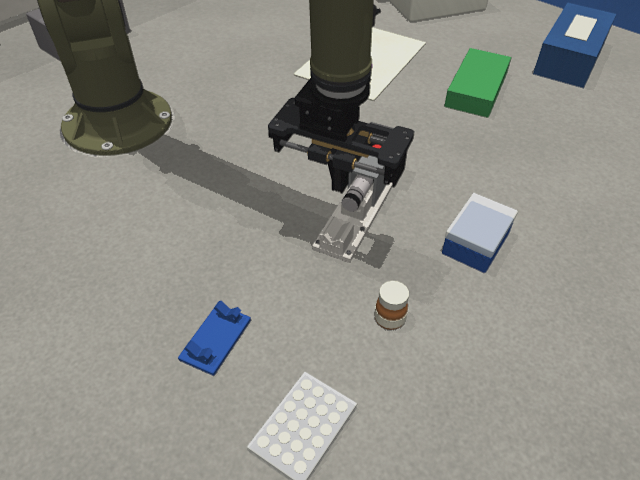

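The barrel is mostly under the hood (wrist view: tail at about (311,178), hood edge at row 87) and the gripper is clear. I'll check the tail against the pressed position and then hand in.

Call:
{"op": "send_rows", "data": {"steps": [[[0, 0, -0.01], [0, 0, 0], 0], [[0, 0, -0.02], [0, 0, 0], 0], [[0, 0, -0.025], [0, 0, 0], 0], [[0, 0, -0.025], [0, 0, 0], 0], [[0, 0, -0.025], [0, 0, 0], 0]]}}

```text
time_s: 22.5
tool_pos: [0.5721, 0.0357, 0.1577]
tool_rot: [-177.1, -0.0, 16.6]
force: [0.6, -0.4, -0.2]
grip_width: 0.0004
```

```bash
python3 - <<'E'
from look import *
from geo import *
c=snap('wrist','w10')
u=np.array([-.2890,.9573]);m=np.array([.5415,.1389])
t=m-u*.0575
print('tail top expected px',proj(c,[*t,.070]),'1mm back',proj(c,[*(t-u*.001),.070]), proj(c,[*t,.055]))
g=cv2.imread('pics/w10.png').max(2)
col=g[:,305:318].mean(1);r=np.where(col<60)[0];print(r[r<260])
o=env.get_obs();print(o['time_s'],o['force'],o['tool_pos'])
env.sign_off()
E
```

```text
tail top expected px [315.67655035 179.74648063] 1mm back [315.67999211 181.21126708] [315.6884761  177.90571996]
[145 161 162 163 164 165 166 167 168 169 170 171 172 173 174 175 176]
22.55 [-0.54678073  0.20054497 -0.04601026] [0.57175056 0.03560411 0.157272  ]
the job is handed in; nothing more can be done
```

The barrel is home against the stop and the job is handed in, at about 22.6 s. No check failed outright, but two did not fully agree, as noted below.

- **Placing:** I lifted the barrel from the rest and lowered it into the open groove until the groove carried its weight. I then let go with the lens about 11 mm outside the mouth.
- **Pushing:** With closed fingers on the tail, sliding took about 2.6 N. I felt a rise of about 0.5 N that I took for the button, then the hard face at about 53 mm inside the mouth. At the hard face I used 1–1.4 mm steps.
- **Pressing home:** I held about 8.6 N total push for a bit over 0.5 s, which leaves about 6 N on the stop. The largest push reading at any time was 9.1 N, so no reading came near 15 N on the stop.

**Last checks:**
- **Barrel position:** After backing away, the tail appears at wrist-image row 177, against 178–180 expected for the pressed position. That agrees to within about 2 mm of calibration, so the image cannot prove the lens still touches the stop. The push and the unchanged position are the evidence for that.
- **Robot clear:** The wrist force is back to zero apart from noise, and the gripper is clear of everything.
- **Bystanders:** The scene camera shows the jar, well plate and tip box shifted by less than 0.05 pixel. The side camera disagreed slightly: it showed 0.5 pixel for the jar, and 0.7 pixel at low confidence for the well plate. I put that down to shadow and the arm blocking the view, but did not check it further.

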